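# Load a fresh filter through the fume extractor's spring flap

## Robot

A 7-joint arm with a two-finger parallel gripper is mounted at the origin on the work surface. World frame = base frame: x ahead of the robot, y to its left, z up, the work surface at z = 0. Lengths are in m, angles in rad, forces in N, time in s.
With the tool pointing down it reaches from about 0.35 to 0.9 m from the base axis. Payload 8.1 kg.
Tool frame: the origin (TCP) lies midway between the tips of the shut fingers; the grasp point (between the pads) lies 19 mm behind it; z points along the fingers, y is the line along which they close (so a half turn about z gives the same grasp; the last joint's range is limited). The gripper opens to 92 mm and grips with 3 to 60 N. Pads are 19 mm wide; open, the fingers measure 130 mm over their backs; the gripper's body (75 mm by 190 mm) begins 47 mm behind the grasp point.
Start: joints at [1.154, 0.434, 0.025, 1.573, -0.012, 1.134, -0.075], TCP at [0.193, -0.595, 0.202] pointing down, gripper open.
Joint ranges: [-2.62, 2.62], [-0.44, 2.09], [-1.27, 1.32], [0.08, 2.57], [-1.32, 4.46], [0.12, 2], [-2.74, 2.74]. Speed limits (rad/s): [2.22, 2.22, 3.01, 3.01, 3.14, 3.14, 3.14].

## Interface

Orientations are given as a unit quaternion [x, y, z, w].
In Python, from rig import ctrl, snapshot, camera_info gives the robot as it stands.
- The arm moves only by the tool move_arm, never from a script. Its argument "moves" is a list of rows, each an object with "slide": the shift along the tool's x, y, z normalised to -1 to 1, where 1 is 0.25 m, a list of three; "dr": the turn, a rotation vector about the tool's x, y, z normalised to -1 to 1, where 1 is 360 degrees, a list of three. In form: [{"slide": [dx, dy, dz], "dr": [rx, ry, rz]}, ...]. A call has 1 to 5 rows; each row is the pose to reach, as a shift and turn from the pose commanded when the call began, along the tool's axes at that moment, turning the shorter way round; what a row does not reach only later rows make up. A row lasts 1/12 s, in which the tool goes at most 41.7 mm and 7.16 degrees, less where a joint would pass 70% of its speed; a pose out of reach is approached as far as the arm can. A call with a number of a shift or a turn outside -1 to 1 is refused whole. A call with a gripper value outside its range is refused whole. "claw" is the closure in counts, from 0 (fully open) to 255 (shut), set as the call begins (left out, the last holds). The fingers move at their own pace and stop on an object; "grip_force" is the grip in N (left out, the last holds). Time passes only in rows, so rows that repeat a pose let the fingers close. It gives the time, the measured TCP pose, the force, the opening and the grip force at its end, in the units of the state.
- ctrl.sense(): the state, without advancing time (a new reading comes with each control period).
- snapshot(name): name is "scene" or "top" or "wrist"; returns the picture (420x560x3 uint8, blue, green, red); there is no depth.
- camera_info(name): a dict with "mtx" (3x3 intrinsics, pixels), "R" (3x3) and "t" (3): a world point X has camera coordinates R X + t. Camera axes: x right, y down, z forward; pixel columns grow to the right and rows downward; lengths in m; the calibration is good to about 2 mm. A picture is of the moment at which its call begins: read the wrist's pose just before it. camera_info takes no time and is no camera call; for the wrist camera it gives the pose at the moment of the call.
- ctrl.job_done(): hands the job in; it is judged then, once.
The state is a dict: "t": time; "joints": joint angles; "dq": joint speeds; "joint_torque": joint torques, N m; "position": TCP position; "tcp_rot": TCP orientation; "ft_force": force on the tool from outside, world axes, zero at the start; "ft_torque": the same for the moment, N m; "gripper_width": finger opening in m; "grasp_force": force on a finger pad.
Only numpy, scipy, OpenCV 4.12 (cv2) and the standard library are available. Lean on these libraries where they do the work, as an engineer would, in place of code of your own. Each camera call takes 0.05 s, during which the arm holds its last target. There are 200 camera calls.

## Task

Fit the fresh filter cassette (the white one in the rack) into the fume extractor: push it down through the spring flap in the top, slide it down its guides and press it gently until the catches snap over it and it is fully home, without ever forcing it. Then draw back out so that the flap swings shut above it. Leave the used grey filter in the rack and everything else on the bench where it is.

Things in the scene. Friction and masses are not known exactly. Their poses are not given: they have to be found in the camera images.
- fresh_filter: fresh filter cassette: white plastic frame with off-white pleats, 16 (x, thickness) x 150 (y, width) x 88 mm (z) plus a blue grip tab on the middle of its top edge; 0.11 to 0.18 kg, the same both ways round. Stands upright in one of the two slots of the rack. Origin: centre of its underside; z up
- fresh_filter_tab (a point): centre of the top of that cassette's grip tab, 103 mm above its underside. The tab is 12 (x) x 32 (y) x 15 mm high: pinch it across its 32 mm (fingers closing along the cassette's y)
- used_filter: used cassette, the same but its frame and pleats are stained dark grey (blue tab too); stands in the other slot of the rack and stays there
- rack: grey steel filter rack, base 130 (x) x 176 (y) x 6 mm, fixed. Two slots 64 mm apart along its x (at x = -32 and +32 mm), each made of 45 mm high cheeks that hold only the ends of a cassette, which stands on the 6 mm base with 1.5 mm play. Origin: centre of its underside
- extractor: bench fume extractor, fixed: white housing 150 (x) x 210 (y) x 170 mm high, louvres front and back. Origin: centre of its underside. A slot 38 (x) x 164 mm (y) in its top, from x = -58 to -20 mm, is covered by an orange spring flap and leads to the filter guides. Contact forces of over 35 N between cassette and extractor (all added up) damage it
- slot (a point): middle of the filter guides at the level of the housing's top (extractor x -43, y 0, z 170 mm); axes as the extractor's. The cassette goes straight down here, thickness along x, width along y. Guides: steel U channels at both ends of the slot, open on top beside the flap, 20 mm wide inside, 154 mm apart, with funnel mouths that catch about 3 mm of error in x and y
- flap (a joint): orange spring flap, 36 x 130 mm, hinged on the slot's +x edge; 0 = shut, flush with the top, grows as it swings down into the housing (rad, to 1.55). A cassette pushed straight down opens it (about 2 N); it then leans on the cassette's face and the fingers, and swings shut when clear. Fingers up to 28 mm wide (in x) fit in the slot on either side of the tab
- flux_tin: round flux tin, yellow over blue, 73 mm diameter, 24 mm high; bystander. Origin: centre of its underside
- tip_cleaner: black rubber pot of brass wool, 72 mm diameter, 58 mm high; bystander. Origin: centre of its underside
- solder_spool: spool of solder wire standing on its flange, 60 mm diameter, 50 mm high; bystander. Origin: centre of its underside
- seat (a point): NOMINAL place of the cassette's underside when home (extractor z 22.5 mm). The true seat hangs on slotted holes, hidden: anywhere from 6.5 mm lower to 6.5 mm higher, only felt. 26 mm before home the cassette meets a springy seal bar (2 N, rising to 11 N at home); 1 mm past home is a solid stop. Let go before home, the seal lifts it 12 mm or more and it then blocks the flap
- catches (a point): NOMINAL place of the top edge of the cassette's frame when home (extractor z 110.5 mm), same hidden offset as the seat: two small spring catches at the ends of the guides rub along the cassette's ends (1 to 3 N drag) and at home snap over its top corners and hold it. About 12 to 15 N of push in all seats it. The tab's top is then 38 to 51 mm below the housing's top
There are look-alikes about, which are no part of the job. Leave any yellow look-alike of the fresh_filter alone.

How it is judged:
By the outcome, as a careful person would: the job done as asked, in the order asked, and still so for the second after the job is handed in, with the robot touching nothing.
It also fails if it takes over 51 s, if anything falls off the work surface, if the arm or the gripper's body presses on something with over 40 N, if the wrist force passes 120 N, or if a joint passes its speed limit or range.

## Working session

There is one attempt and no reset: what is moved stays moved. The work goes in short steps, Python scripts to look and compute and a tool call to move; the robot and the scene stay as the last step left them, time stands still between calls to the robot, and variables do not carry over. Pictures are saved under pics/ and viewed, at most 10 in all, crops included, and the job is handed in when it is done.

Besides the shell and the picture viewer there is one more tool, called after "Emit:" as a command line: name --argument value ..., lists and objects as JSON in quotes. move_arm: Moves the arm, as the interface text tells. Its arguments: {"type":"object","properties":{"moves":{"type":"array","items":{"type":"object","properties":{"slide":{"type":"array","items":{"type":"number","minimum":-1,"maximum":1}},"dr":{"type":"array","items":{"type":"number","minimum":-1,"maximum":1}}}}},"claw":{"type":"number"},"grip_force":{"type":"number"}},"required":["moves"]}

```bash
mkdir -p pics; ls; python3 - <<'E'
from rig import ctrl, snapshot, camera_info
import cv2,numpy as np
for n in ("scene","top"):
    im=snapshot(n); cv2.imwrite(f"pics/{n}0.png",im)
    c=camera_info(n); print(n,np.round(c["mtx"],1).tolist(),np.round(c["R"],4).tolist(),np.round(c["t"],4).tolist())
s=ctrl.sense(); print(s)
E
```

```text
pics
scene [[516.1, 0.0, 274.9], [0.0, 516.1, 202.9], [0.0, 0.0, 1.0]] [[0.662, 0.7493, -0.0171], [0.578, -0.5249, -0.6248], [-0.4771, 0.4037, -0.7806]] [-0.4127, -0.1751, 1.5274]
top [[526.9, 0.0, 284.8], [0.0, 526.9, 214.3], [0.0, 0.0, 1.0]] [[-0.0285, -0.9996, -0.0044], [-0.9909, 0.0288, -0.1317], [0.1318, 0.0006, -0.9913]] [0.104, 0.5425, 1.4108]
{'t': 0.1, 'joints': array([ 1.15435728,  0.43515297,  0.02499075,  1.57399793, -0.01158565,
        1.1339978 , -0.07510004]), 'dq': array([ 0.00019481, -0.00086044,  0.00176168, -0.00449479,  0.00043414,
        0.00085002, -0.00148189]), 'joint_torque': array([ 3.03383640e-03, -6.69123960e+01,  9.87781137e-01, -3.15146542e+01,
       -6.06604549e-02,  3.73570563e-02,  6.64783897e-05]), 'position': array([ 0.19272687, -0.59402979,  0.20172705]), 'tcp_rot': array([ 9.87719290e-01,  1.56237342e-01, -1.83093739e-04, -6.81497516e-04]), 'ft_force': array([-0.21933933,  0.23888462, -0.09923626]), 'ft_torque': array([ 0.0002015 , -0.0270934 ,  0.03373268]), 'grasp_force': 0.0, 'gripper_width': 0.09161832417670053}
```

View pics/scene0.png

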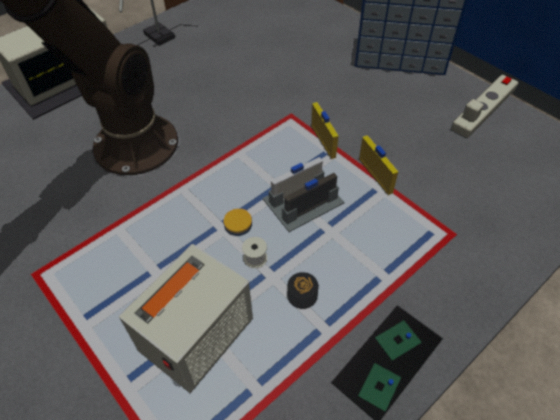

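View pics/top0.png

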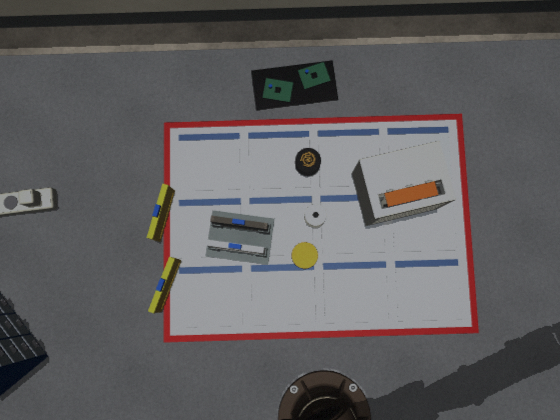

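The top view shows two rack cassettes: white frame with tab at (235,246), and dark grey with tab at (238,223). Two yellow look-alikes stand outside the rack at (160,212) and (165,285). The extractor's orange flap is at (413,193). The fresh filter is the white one at (235,246), so I'll confirm it in an enlarged crop and measure coarsely.

```bash
cat > h.py <<'E'
import cv2,numpy as np
from rig import ctrl,snapshot,camera_info
from scipy.spatial.transform import Rotation as Rn
def cast(c,uv,z):
    uv=np.atleast_2d(uv).astype(float)
    d=np.c_[uv,np.ones(len(uv))]@np.linalg.inv(c["mtx"]).T@c["R"]
    o=-c["R"].T@c["t"]
    return o+d*((z-o[2])/d[:,2])[:,None]
def blobs(im,lo,hi,amin=8):
    hsv=cv2.cvtColor(im,cv2.COLOR_BGR2HSV)
    m=cv2.inRange(hsv,lo,hi)
    cs,_=cv2.findContours(m,cv2.RETR_EXTERNAL,cv2.CHAIN_APPROX_NONE)
    return [c for c in sorted(cs,key=cv2.contourArea,reverse=True) if cv2.contourArea(c)>=amin]
def rect(c,cnt,z):
    """contour cast on plane z -> centre, sides, long-axis angle (deg)"""
    p=cast(c,cnt[:,0,:],z)[:,:2]
    (ctr,(w,h),a)=cv2.minAreaRect((p*1000).astype(np.float32))
    if w<h: w,h,a=h,w,a+90
    return np.round(ctr,1),round(w,1),round(h,1),round((a+90)%180-90,1)
BLUE=((105,120,60),(130,255,255)); ORANGE=((3,150,90),(16,255,255))
def rel(p,yaw_y):
    """tool slide (normalised) to world point p and turn so that tool y lies along world angle yaw_y(deg)"""
    s=ctrl.sense(); R=Rn.from_quat(s["tcp_rot"])
    sl=R.inv().apply(np.array(p)-s["position"])/.25
    y=R.apply([0,1,0]); a=np.degrees(np.arctan2(y[1],y[0]))
    d=(yaw_y-a+90)%180-90
    tz=R.inv().apply([0,0,np.radians(d)])
    return np.round(sl,4),np.round(np.degrees(tz)/360,4),round(a,2)
E
python3 - <<'E'
from h import *
im=cv2.imread("pics/top0.png"); c=camera_info("top")
for b in blobs(im,*BLUE): 
    r=cv2.boundingRect(b); print("blue",r,rect(c,b,.109))
for b in blobs(im,*ORANGE,50): print("or",cv2.boundingRect(b),rect(c,b,.170))
im2=cv2.imread("pics/scene0.png"); c2=camera_info("scene")
for b in blobs(im2,*BLUE): print("sblue",cv2.boundingRect(b),rect(c2,b,.109))
for b in blobs(im2,*ORANGE,50): print("sor",cv2.boundingRect(b),rect(c2,b,.170))
cv2.imwrite("pics/crop1.png",np.hstack([cv2.resize(im[195:280,190:300],None,fx=3.5,fy=3.5,interpolation=2),cv2.resize(im2[140:225,250:360],None,fx=3.5,fy=3.5,interpolation=2)]))
print(rel([.193,-.595,.202],0))
E
```

```text
blue (389, 127, 59, 6) (array([ 752.2, -272.5]), 154.9, 11.8, -90.0)
blue (180, 134, 39, 6) (array([751.4, 310.5]), 101.2, 12.2, -89.0)
blue (319, 130, 39, 5) (array([752.3, -59.6]), 101.1, 11.0, 88.3)
blue (156, 278, 9, 13) (array([364.3, 413.1]), 30.9, 13.9, -22.0)
blue (271, 132, 32, 5) (array([750.9,  77.5]), 82.5, 11.0, 88.3)
blue (152, 204, 8, 12) (array([556.8, 424.3]), 30.5, 14.1, -15.7)
blue (232, 219, 13, 6) (array([520.8, 210.4]), 32.8, 12.0, 81.2)
blue (229, 243, 12, 6) (array([457.7, 220.7]), 30.2, 11.7, 80.2)
blue (441, 260, 17, 5) (array([ 399.7, -330.4]), 41.4, 10.3, 88.4)
blue (359, 129, 19, 5) (array([ 752.7, -139.5]), 48.1, 11.0, 88.3)
blue (219, 134, 11, 4) (array([751.8, 243.9]), 26.8, 8.2, 88.3)
blue (228, 133, 11, 5) (array([751.3, 219.4]), 26.7, 10.9, -85.2)
blue (303, 131, 6, 5) (array([754.,  27.]), 13.6, 10.4, -34.8)
blue (249, 133, 9, 4) (array([752.2, 166.6]), 21.3, 8.2, 88.3)
or (385, 182, 53, 25) (array([ 570.7, -228.9]), 129.3, 35.0, -78.2)
sblue (85, 273, 64, 45) (array([ 474. , -309.9]), 151.2, 10.8, -89.3)
sblue (327, 278, 52, 46) (array([815.8,  50
[... 490 characters left out ...]
 89.2)
sblue (292, 163, 11, 9) (array([463.6, 218.5]), 30.8, 17.0, 81.7)
sblue (376, 146, 9, 10) (array([565.4, 419.8]), 34.7, 14.9, -19.6)
sblue (322, 111, 7, 10) (array([373.3, 408.3]), 36.8, 14.5, -20.5)
sblue (159, 251, 22, 16) (array([ 474.4, -176. ]), 55.6, 7.4, 89.3)
sblue (276, 358, 10, 9) (array([ 816.3, -151.6]), 22.0, 8.9, 89.6)
sblue (388, 379, 5, 6) (array([978. , -23.2]), 10.0, 7.4, -49.5)
sblue (406, 333, 5, 5) (array([941. ,  74.1]), 9.1, 7.8, -50.4)
sblue (265, 368, 14, 9) (array([ 816.4, -175.9]), 26.9, 9.6, -86.2)
sor (142, 263, 56, 54) (array([ 573.5, -229.3]), 130.4, 32.6, -78.5)
(array([-0.0002,  0.004 , -0.0011]), array([-0.    , -0.0003, -0.2001]), np.float64(-72.02))
```

View pics/crop1.png

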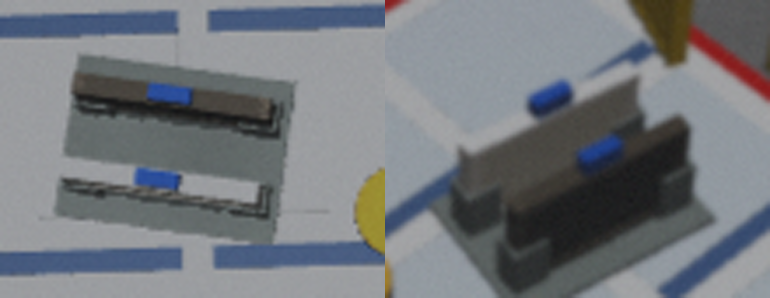

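The crop confirms it. The fresh filter is the white-framed cassette, tab at crop (158,180) on the left and (550,97) on the right. The dark grey one beside it is the used filter. Moving over to the rack.

Emit:
move_arm --moves '[{"slide": [0.471, -0.672, -0.144]}, {"slide": [0.471, -0.672, -0.144]}, {"slide": [0.471, -0.672, -0.144]}, {"slide": [0.471, -0.672, -0.144]}, {"slide": [0.471, -0.672, -0.144]}]' --claw 0 --grip_force 20

```text
validation failed for argument at $.mo...
```

Emit:
move_arm --moves '[{"slide": [0.471, -0.672, -0.144]}, {"slide": [0.471, -0.672, -0.144]}, {"slide": [0.471, -0.672, -0.144]}, {"slide": [0.471, -0.672, -0.144]}, {"slide": [0.471, -0.672, -0.144]}]'

```text
validation failed for argument at $.mo...
```

Emit:
move_arm --moves '[{"slide": [0.471, -0.672, -0.144]}, {"slide": [0.471, -0.672, -0.144]}, {"slide": [0.471, -0.672, -0.144]}, {"slide": [0.471, -0.672, -0.144]}, {"slide": [0.471, -0.672, -0.144]}]'

```text
validation failed for argument at $.mo...
```

Emit:
move_arm --moves '[{"slide": [0.471, -0.672, -0.144], "dr": [0, 0, 0.075]}, {"slide": [0.471, -0.672, -0.144], "dr": [0, 0, 0.075]}, {"slide": [0.471, -0.672, -0.144], "dr": [0, 0, 0.075]}, {"slide": [0.471, -0.672, -0.144], "dr": [0, 0, 0.075]}, {"slide": [0.471, -0.672, -0.144], "dr": [0, 0, 0.075]}]'

```text
t: 0.52
position: [0.2531, -0.3963, 0.2383]
tcp_rot: [0.997, -0.082, -0.0, -0.0]
ft_force: [1.7, 0.1, 0.9]
gripper_width: 0.0917
grasp_force: 0.0
```

```bash
python3 - <<'E'
from h import *
s=ctrl.sense(); print(s["t"],s["position"],s["joints"],s["dq"].max())
c=camera_info("wrist"); im=snapshot("wrist"); cv2.imwrite("pics/w1.png",im)
R=Rn.from_quat(s["tcp_rot"]); print("cam in tool",R.inv().apply(-c["R"].T@c["t"]-s["position"]), (R.inv().as_matrix()@c["R"].T).round(3).tolist(), c["mtx"].round(1).tolist())
print(rel([.459,.220,.30],81))
for b in blobs(im,*BLUE,40): print("blue",cv2.boundingRect(b),rect(c,b,.109))
E
```

```text
0.5167 [ 0.25308373 -0.39626216  0.23829287] [ 0.85601765  0.1502211   0.0374489   1.88235468 -0.00619535  1.10979423
 -0.8391327 ] 0.5301514898497952
cam in tool [ 0.07606577 -0.00104369 -0.18279032] [[-0.001, -0.96, -0.281], [1.0, -0.001, -0.001], [0.001, -0.281, 0.96]] [[356.4, 0.0, 279.5], [0.0, 356.4, 213.9], [0.0, 0.0, 1.0]]
(array([ 0.4299, -2.5318, -0.2321]), array([-0.    ,  0.    ,  0.0007]), np.float64(-98.74))
blue (91, 38, 135, 37) (array([ 385.4, -317.9]), 111.5, 10.5, -90.0)
blue (0, 67, 64, 26) (array([ 385.3, -208.9]), 55.7, 10.8, 89.9)
```

View pics/w1.png

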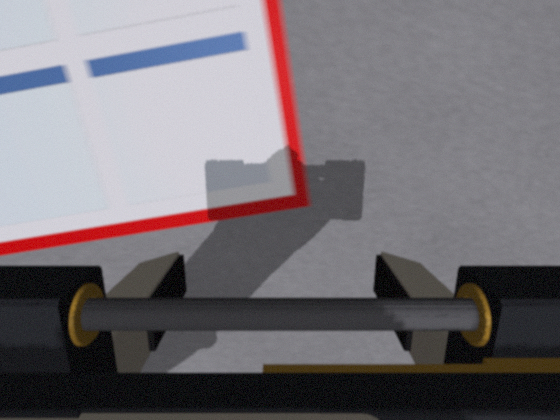

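Rotated already; only the mat corner and the fingers (rows >250) show. A `dr` is needed in every row.

Emit:
move_arm --moves '[{"slide": [0.1, -0.81, -0.08], "dr": [0, 0, 0]}, {"slide": [0.1, -0.81, -0.08], "dr": [0, 0, 0]}, {"slide": [0.1, -0.81, -0.08], "dr": [0, 0, 0]}, {"slide": [0.1, -0.81, -0.08], "dr": [0, 0, 0]}, {"slide": [0.1, -0.81, -0.08], "dr": [0, 0, 0]}]'

```text
t: 0.98
position: [0.3094, -0.1999, 0.2585]
tcp_rot: [0.997, -0.078, -0.0, 0.0]
ft_force: [1.5, -0.2, 0.6]
gripper_width: 0.0919
grasp_force: 0.0
```

Emit:
move_arm --moves '[{"slide": [0.1, -0.81, -0.08], "dr": [0, 0, 0]}, {"slide": [0.1, -0.81, -0.08], "dr": [0, 0, 0]}, {"slide": [0.1, -0.81, -0.08], "dr": [0, 0, 0]}, {"slide": [0.1, -0.81, -0.08], "dr": [0, 0, 0]}, {"slide": [0.1, -0.81, -0.08], "dr": [0, 0, 0]}]'

```text
t: 1.4
position: [0.3659, -0.0038, 0.2788]
tcp_rot: [0.997, -0.078, 0.0, 0.0]
ft_force: [0.9, -0.2, -0.3]
gripper_width: 0.0918
grasp_force: 0.0
```

Emit:
move_arm --moves '[{"slide": [0.1, -0.81, -0.08], "dr": [0, 0, 0]}, {"slide": [0.1, -0.81, -0.08], "dr": [0, 0, 0]}, {"slide": [0.1, -0.81, -0.08], "dr": [0, 0, 0]}, {"slide": [0.1, -0.81, -0.08], "dr": [0, 0, 0]}, {"slide": [0.1, -0.81, -0.08], "dr": [0, 0, 0]}]'

```text
t: 1.82
position: [0.4225, 0.1921, 0.2986]
tcp_rot: [0.997, -0.079, 0.0, -0.0]
ft_force: [0.2, -0.7, 0.5]
gripper_width: 0.0916
grasp_force: 0.0
```

Emit:
move_arm --moves '[{"slide": [0, -0.08, 0], "dr": [0, 0, 0]}, {"slide": [0, -0.08, 0], "dr": [0, 0, 0]}, {"slide": [0, -0.08, 0], "dr": [0, 0, 0]}]'

```text
t: 2.07
position: [0.4251, 0.2104, 0.2978]
tcp_rot: [0.997, -0.077, -0.001, 0.0]
ft_force: [0.0, -0.8, -0.6]
gripper_width: 0.0917
grasp_force: 0.0
```

```bash
python3 - <<'E'
from h import *
s=ctrl.sense(); print(s["t"],s["position"],s["joints"],np.abs(s["dq"]).max())
c=camera_info("wrist"); im=snapshot("wrist"); cv2.imwrite("pics/w2.png",im)
for b in blobs(im,*BLUE,40): print("blue",cv2.boundingRect(b),rect(c,b,.109))
print(rel([.459,.220,.109],81))
E
```

```text
2.0667 [0.42511031 0.2104198  0.29784074] [ 0.03391673  0.18764318 -0.70572273  1.72699626  0.12582651  1.27446755
 -2.42555276] 0.035665706275279895
blue (280, 0, 141, 35) (array([573.1, 122.7]), 132.1, 12.0, -89.9)
blue (118, 31, 118, 31) (array([573.1, 288.1]), 112.6, 11.2, 89.7)
blue (448, 136, 112, 28) (array([425.4, -22. ]), 113.2, 11.0, 89.9)
blue (157, 180, 123, 27) (array([425.9, 278.3]), 132.5, 10.6, -90.0)
blue (300, 162, 100, 24) (array([425.7, 137.3]), 103.7, 10.9, -90.0)
blue (38, 68, 16, 34) (array([558.7, 423.1]), 31.1, 13.7, -16.2)
blue (248, 82, 34, 14) (array([522.2, 211.4]), 32.6, 12.1, 81.1)
blue (250, 147, 30, 13) (array([460.1, 221.9]), 30.1, 12.3, 81.1)
blue (105, 245, 16, 28) (array([370.1, 411.6]), 36.3, 13.8, -23.0)
blue (445, 0, 40, 7) (array([567.3,  16.4]), 36.0, 4.9, 81.1)
blue (231, 28, 24, 14) (array([573.1, 223.5]), 21.2, 10.5, 89.0)
(array([ 0.1273, -0.0652,  0.7552]), array([ 0., -0.,  0.]), np.float64(-98.98))
```

View pics/w2.png

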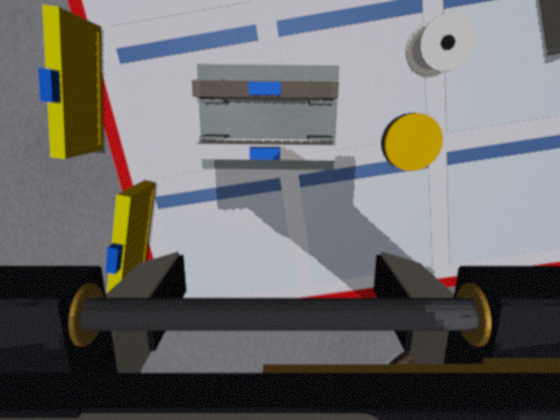

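Wrist view: the fresh tab is at (265,153), the used tab at (265,88), a yellow look-alike on the far left. The fresh tab measures (460, 221.7) mm at 81°. Descending.

Emit:
move_arm --moves '[{"slide": [0.129, -0.072, 0.1], "dr": [0, 0, 0]}, {"slide": [0.129, -0.072, 0.27], "dr": [0, 0, 0]}, {"slide": [0.129, -0.072, 0.43], "dr": [0, 0, 0]}, {"slide": [0.129, -0.072, 0.58], "dr": [0, 0, 0]}, {"slide": [0.129, -0.072, 0.66], "dr": [0, 0, 0]}]'

```text
t: 2.53
position: [0.4584, 0.2184, 0.1292]
tcp_rot: [0.997, -0.08, -0.002, 0.002]
ft_force: [-0.5, -0.4, 0.2]
gripper_width: 0.0917
grasp_force: 0.0
```

```bash
python3 - <<'E'
from h import *
s=ctrl.sense(); print(s["t"],s["position"],s["joints"].round(2))
c=camera_info("wrist"); im=snapshot("wrist"); cv2.imwrite("pics/w3.png",im)
for b in blobs(im,*BLUE,60)[:6]: print("blue",cv2.boundingRect(b),rect(c,b,.109))
print(rel([.4597,.2216,.097],81.1))
E
```

```text
2.5333 [0.45841111 0.21841364 0.12924926] [-0.05  0.41 -0.65  1.9   0.3   0.94 -2.58]
blue (46, 27, 189, 53) (array([573.2, 274.2]), 100.5, 10.3, 89.9)
blue (293, 0, 213, 36) (array([573.2, 140.4]), 107.8, 10.4, 89.7)
blue (184, 224, 117, 52) (array([458.2, 243.9]), 75.2, 26.8, 89.9)
blue (246, 120, 58, 23) (array([522.8, 211.9]), 31.7, 11.9, 80.8)
blue (390, 219, 77, 26) (array([450.1, 130.5]), 45.9, 10.6, -89.9)
blue (322, 245, 58, 10) (array([445.6, 177.8]), 34.8, 5.9, 80.7)
(array([ 0.0076, -0.0179,  0.1208]), array([-0.    ,  0.    , -0.0007]), np.float64(-99.17))
```

View pics/w3.png

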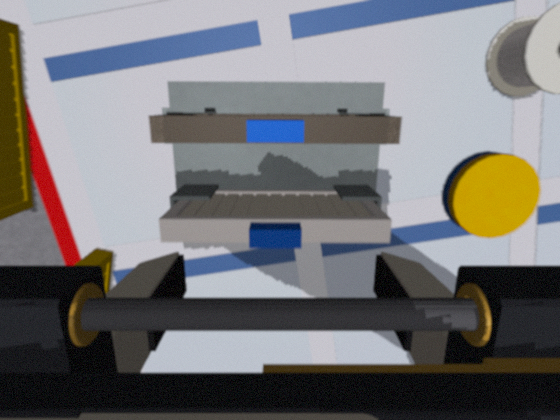

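Emit:
move_arm --moves '[{"slide": [0.003, -0.012, 0.06], "dr": [0, 0, 0]}, {"slide": [0.003, -0.012, 0.12], "dr": [0, 0, 0]}, {"slide": [0.003, -0.012, 0.12], "dr": [0, 0, 0]}, {"slide": [0.003, -0.012, 0.12], "dr": [0, 0, 0]}]'

```text
t: 2.92
position: [0.4616, 0.2238, 0.104]
tcp_rot: [0.997, -0.079, -0.0, 0.001]
ft_force: [0.6, 1.0, 0.5]
gripper_width: 0.0916
grasp_force: 0.0
```

```bash
python3 - <<'E'
from h import *
s=ctrl.sense(); print(s["t"],s["position"],s["joints"].round(2))
c=camera_info("wrist"); im=snapshot("wrist"); cv2.imwrite("pics/w4.png",im)
hsv=cv2.cvtColor(cv2.imread("pics/w3.png"),cv2.COLOR_BGR2HSV); print(hsv[220:252:2,275].tolist())
for b in blobs(im,(105,120,40),(130,255,255),60)[:6]: print("blue",cv2.boundingRect(b),rect(c,b,.109))
print(rel([.4598,.2218,.097],81))
E
```

```text
2.9167 [0.4615788  0.22381295 0.1040089 ] [-0.08  0.45 -0.63  1.92  0.34  0.88 -2.61]
[[9, 13, 141], [123, 27, 113], [109, 170, 72], [108, 255, 63], [109, 199, 78], [108, 239, 109], [108, 222, 123], [109, 230, 120], [108, 228, 125], [108, 225, 121], [108, 218, 125], [107, 244, 120], [107, 216, 124], [109, 219, 121], [111, 168, 114], [109, 144, 99]]
blue (33, 22, 210, 59) (array([572.6, 272.9]), 98.0, 10.0, 90.0)
blue (185, 242, 130, 50) (array([460.7, 242.9]), 73.5, 22.7, 90.0)
blue (301, 0, 197, 34) (array([572.5, 153.7]), 86.5, 10.0, 89.7)
blue (254, 126, 66, 26) (array([522.9, 211.7]), 32.0, 12.0, 80.8)
blue (415, 160, 100, 99) (array([472.2, 127.6]), 56.5, 39.6, -14.4)
blue (334, 265, 35, 6) (array([449.4, 187.7]), 18.5, 3.0, 80.8)
(array([-0.0072,  0.0118,  0.0304]), array([ 0.    ,  0.    , -0.0003]), np.float64(-99.09))
```

Emit:
move_arm --moves '[{"slide": [-0.006, 0.01, 0.02], "dr": [0, 0, 0]}, {"slide": [-0.006, 0.01, 0.02], "dr": [0, 0, 0]}, {"slide": [-0.006, 0.01, 0.02], "dr": [0, 0, 0]}]'

```text
t: 3.22
position: [0.4597, 0.2225, 0.0989]
tcp_rot: [0.997, -0.079, 0.0, 0.0]
ft_force: [-0.8, 0.2, -0.1]
gripper_width: 0.0917
grasp_force: 0.0
```

Emit:
move_arm --moves '[{"slide": [0, 0, 0], "dr": [0, 0, 0]}, {"slide": [0, 0, 0], "dr": [0, 0, 0]}]'

```text
t: 3.38
position: [0.4598, 0.223, 0.0987]
tcp_rot: [0.997, -0.079, 0.0, -0.0]
ft_force: [0.3, 0.7, -0.1]
gripper_width: 0.0913
grasp_force: 0.0
```

Emit:
move_arm --moves '[{"slide": [0, 0.004, 0.006], "dr": [0, 0, 0]}, {"slide": [0, 0.004, 0.006], "dr": [0, 0, 0]}]'

```text
t: 3.55
position: [0.4594, 0.2217, 0.0968]
tcp_rot: [0.997, -0.079, -0.0, 0.0]
ft_force: [0.3, 0.1, 0.4]
gripper_width: 0.0916
grasp_force: 0.0
```

Emit:
move_arm --moves '[{"slide": [0, 0, 0], "dr": [0, 0, 0]}, {"slide": [0, 0, 0], "dr": [0, 0, 0]}, {"slide": [0, 0, 0], "dr": [0, 0, 0]}, {"slide": [0, 0, 0], "dr": [0, 0, 0]}, {"slide": [0, 0, 0], "dr": [0, 0, 0]}]' --claw 255 --grip_force 40

```text
t: 3.97
position: [0.4594, 0.222, 0.0969]
tcp_rot: [0.997, -0.079, 0.0, 0.0]
ft_force: [0.5, 0.0, 0.1]
gripper_width: 0.0627
grasp_force: 0.0
```

Emit:
move_arm --moves '[{"slide": [0, 0, 0], "dr": [0, 0, 0]}, {"slide": [0, 0, 0], "dr": [0, 0, 0]}, {"slide": [0, 0, 0], "dr": [0, 0, 0]}, {"slide": [0, 0, 0], "dr": [0, 0, 0]}]'

```text
t: 4.3
position: [0.4594, 0.2219, 0.0969]
tcp_rot: [0.997, -0.079, 0.0, 0.0]
ft_force: [0.4, -0.1, 0.9]
gripper_width: 0.0364
grasp_force: 0.0
```

Emit:
move_arm --moves '[{"slide": [0, 0, 0], "dr": [0, 0, 0]}, {"slide": [0, 0, 0], "dr": [0, 0, 0]}, {"slide": [0, 0, 0], "dr": [0, 0, 0]}, {"slide": [0, 0, 0], "dr": [0, 0, 0]}]'

```text
t: 4.63
position: [0.4595, 0.222, 0.0969]
tcp_rot: [0.997, -0.079, 0.0, -0.0]
ft_force: [0.4, 0.1, 0.3]
gripper_width: 0.0096
grasp_force: 0.0
```

Emit:
move_arm --moves '[{"slide": [0, 0, -0.04], "dr": [0, 0, 0]}, {"slide": [0, 0, -0.12], "dr": [0, 0, 0]}, {"slide": [0, 0, -0.22], "dr": [0, 0, 0]}, {"slide": [0, 0, -0.33], "dr": [0, 0, 0]}, {"slide": [0, 0, -0.45], "dr": [0, 0, 0]}]'

```text
t: 5.05
position: [0.4588, 0.2219, 0.2109]
tcp_rot: [0.997, -0.078, -0.0, 0.0]
ft_force: [0.2, 0.1, 0.2]
gripper_width: 0.0003
grasp_force: 0.0
```

```bash
python3 - <<'E'
from h import *
s=ctrl.sense(); print(s["t"],s["position"],s["joints"].round(2),s["gripper_width"],s["grasp_force"],s["ft_force"],s["ft_torque"])
c=camera_info("wrist"); im=snapshot("wrist"); cv2.imwrite("pics/w5.png",im)
E
```

```text
5.05 [0.45876523 0.22186286 0.21090971] [-0.01  0.32 -0.69  1.79  0.23  1.11 -2.51] 0.0003081490966890292 0.0 [0.16100819 0.11738358 0.17028369] [ 0.04785071 -0.02447927  0.02887158]
```

View pics/w5.png

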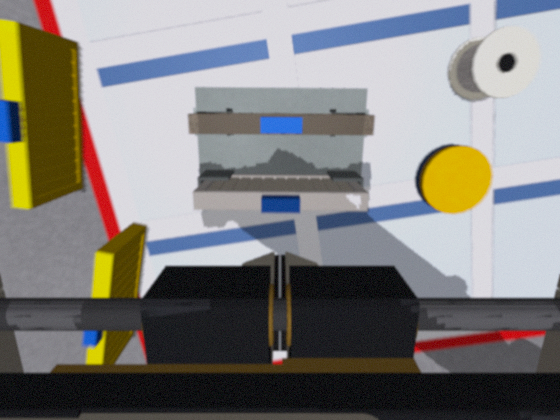

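The cassette stayed in the rack with its tab at (281,204), and the fingers shut on nothing above it. In the pictures the fingertips seem to sit well behind the reported TCP. I'll check that against the fixed camera.

```bash
python3 - <<'E'
from h import *
s=ctrl.sense(); p=s["position"]; R=Rn.from_quat(s["tcp_rot"])
out=[]
for n in ("scene","wrist"):
    im=snapshot(n); c=camera_info(n)
    k=5 if n=="scene" else 2
    uvs=[]
    for h in (0,.025,.05):
        X=p+R.apply([0,0,-h]); q=c["mtx"]@(c["R"]@X+c["t"]); uvs.append(q[:2]/q[2])
    print(n,np.round(uvs,1).tolist())
    u,v=np.round(uvs[0]).astype(int); hw=190//k
    x0,y0=u-hw,v-hw
    cr=cv2.resize(im[y0:y0+2*hw,x0:x0+2*hw],(380,380),interpolation=2)
    for (a,b),col in zip(uvs,((0,0,255),(0,255,0),(255,0,255))):
        a=int((a-x0)*k);b=int((b-y0)*k); cv2.line(cr,(a-14,b),(a-5,b),col,1);cv2.line(cr,(a+5,b),(a+14,b),col,1)
    out.append(cr)
cv2.imwrite("pics/tip.png",np.hstack(out))
E
```

```text
scene [[298.8, 135.0], [298.9, 127.3], [299.0, 119.2]]
wrist [[279.7, 255.8], [279.8, 276.7], [279.9, 304.5]]
```

View pics/tip.png

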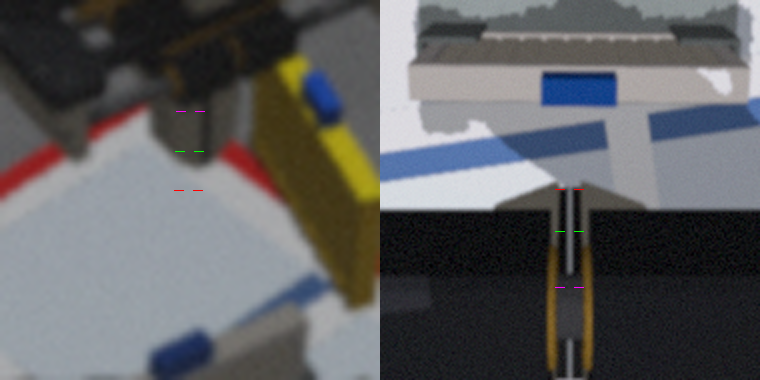

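The scene crop shows the shut fingertips (about (200,160)) level with the 20–25 mm mark, not the reported TCP (red). So the tips sit about 20–25 mm above the reported point. I'll go deeper, feeling for contact.

Emit:
move_arm --moves '[{"slide": [0, 0, 0.06], "dr": [0, 0, 0]}, {"slide": [0, 0, 0.12], "dr": [0, 0, 0]}, {"slide": [0, 0, 0.18], "dr": [0, 0, 0]}, {"slide": [0, 0, 0.24], "dr": [0, 0, 0]}, {"slide": [0, 0, 0.28], "dr": [0, 0, 0]}]' --claw 85 --grip_force 40

```text
t: 5.62
position: [0.4584, 0.2212, 0.1376]
tcp_rot: [0.997, -0.079, -0.001, 0.001]
ft_force: [-0.1, -0.4, -0.3]
gripper_width: 0.0292
grasp_force: 0.0
```

Emit:
move_arm --moves '[{"slide": [0, 0, 0.04], "dr": [0, 0, 0]}, {"slide": [0, 0, 0.08], "dr": [0, 0, 0]}, {"slide": [0, 0, 0.12], "dr": [0, 0, 0]}, {"slide": [0, 0, 0.15], "dr": [0, 0, 0]}, {"slide": [0, 0, 0.15], "dr": [0, 0, 0]}]'

```text
t: 6.03
position: [0.4587, 0.2214, 0.1004]
tcp_rot: [0.997, -0.079, -0.001, 0.001]
ft_force: [-0.3, -0.5, -0.9]
gripper_width: 0.0599
grasp_force: 0.0
```

Emit:
move_arm --moves '[{"slide": [0, 0, 0.02], "dr": [0, 0, 0]}, {"slide": [0, 0, 0.02], "dr": [0, 0, 0]}, {"slide": [0, 0, 0.02], "dr": [0, 0, 0]}]'

```text
t: 6.28
position: [0.4596, 0.2221, 0.0971]
tcp_rot: [0.997, -0.079, 0.0, -0.0]
ft_force: [-0.5, -0.2, -0.4]
gripper_width: 0.0615
grasp_force: 0.0
```

Emit:
move_arm --moves '[{"slide": [0, 0, 0.02], "dr": [0, 0, 0]}, {"slide": [0, 0, 0.04], "dr": [0, 0, 0]}, {"slide": [0, 0, 0.05], "dr": [0, 0, 0]}, {"slide": [0, 0, 0.05], "dr": [0, 0, 0]}]'

```text
t: 6.62
position: [0.459, 0.2216, 0.0837]
tcp_rot: [0.997, -0.079, -0.0, 0.0]
ft_force: [0.2, -0.3, 0.5]
gripper_width: 0.0612
grasp_force: 0.0
```

Emit:
move_arm --moves '[{"slide": [0, 0, 0.012], "dr": [0, 0, 0]}, {"slide": [0, 0, 0.02], "dr": [0, 0, 0]}, {"slide": [0, 0, 0.02], "dr": [0, 0, 0]}]'

```text
t: 6.87
position: [0.4592, 0.2218, 0.079]
tcp_rot: [0.997, -0.079, -0.0, 0.0]
ft_force: [0.6, -0.8, 0.7]
gripper_width: 0.0614
grasp_force: 0.0
```

Emit:
move_arm --moves '[{"slide": [0, 0, 0.012], "dr": [0, 0, 0]}, {"slide": [0, 0, 0.012], "dr": [0, 0, 0]}, {"slide": [0, 0, 0.012], "dr": [0, 0, 0]}]'

```text
t: 7.12
position: [0.4593, 0.2219, 0.0763]
tcp_rot: [0.997, -0.079, -0.0, 0.0]
ft_force: [1.0, -0.6, -0.2]
gripper_width: 0.0615
grasp_force: 0.0
```

Emit:
move_arm --moves '[{"slide": [0, 0, 0], "dr": [0, 0, 0]}, {"slide": [0, 0, 0], "dr": [0, 0, 0]}, {"slide": [0, 0, 0], "dr": [0, 0, 0]}, {"slide": [0, 0, 0], "dr": [0, 0, 0]}, {"slide": [0, 0, 0], "dr": [0, 0, 0]}]' --claw 255 --grip_force 40

```text
t: 7.53
position: [0.4595, 0.2219, 0.0765]
tcp_rot: [0.997, -0.079, 0.0, 0.0]
ft_force: [-0.5, -1.1, 0.2]
gripper_width: 0.0325
grasp_force: 0.2
```

Emit:
move_arm --moves '[{"slide": [0, 0, 0], "dr": [0, 0, 0]}, {"slide": [0, 0, 0], "dr": [0, 0, 0]}]'

```text
t: 7.7
position: [0.4595, 0.2219, 0.0764]
tcp_rot: [0.997, -0.079, 0.0, 0.0]
ft_force: [-0.3, -0.5, 0.2]
gripper_width: 0.0311
grasp_force: 40.0
```

The tab is gripped (31 mm wide, 40 N). To get more overlap I'll open slightly, go 3.5 mm deeper and close again.

Emit:
move_arm --moves '[{"slide": [0, 0, 0], "dr": [0, 0, 0]}, {"slide": [0, 0, 0.004], "dr": [0, 0, 0]}, {"slide": [0, 0, 0.009], "dr": [0, 0, 0]}, {"slide": [0, 0, 0.014], "dr": [0, 0, 0]}, {"slide": [0, 0, 0.014], "dr": [0, 0, 0]}]' --claw 140

```text
t: 8.12
position: [0.4592, 0.2218, 0.0726]
tcp_rot: [0.997, -0.079, -0.0, 0.0]
ft_force: [0.3, -0.4, -0.8]
gripper_width: 0.0412
grasp_force: 0.0
```

Emit:
move_arm --moves '[{"slide": [0, 0, 0], "dr": [0, 0, 0]}, {"slide": [0, 0, 0], "dr": [0, 0, 0]}, {"slide": [0, 0, 0], "dr": [0, 0, 0]}, {"slide": [0, 0, 0], "dr": [0, 0, 0]}]' --claw 255 --grip_force 50

```text
t: 8.45
position: [0.4594, 0.2219, 0.0729]
tcp_rot: [0.997, -0.079, 0.0, 0.0]
ft_force: [-0.2, -0.3, -0.9]
gripper_width: 0.0308
grasp_force: 50.0
```

Emit:
move_arm --moves '[{"slide": [0, 0, -0.04], "dr": [0, 0, 0]}, {"slide": [0, 0, -0.12], "dr": [0, 0, 0]}, {"slide": [0, 0, -0.24], "dr": [0, 0, 0]}, {"slide": [0, 0, -0.38], "dr": [0, 0, 0]}, {"slide": [0, 0, -0.5], "dr": [0, 0, 0]}]'

```text
t: 8.87
position: [0.459, 0.2222, 0.2004]
tcp_rot: [0.997, -0.078, -0.0, -0.0]
ft_force: [1.6, 0.4, -1.1]
gripper_width: 0.0314
grasp_force: 50.0
```

Emit:
move_arm --moves '[{"slide": [0, 0, -0.14], "dr": [0, 0, 0]}, {"slide": [0, 0, -0.27], "dr": [0, 0, 0]}, {"slide": [0, 0, -0.36], "dr": [0, 0, 0]}, {"slide": [0, 0, -0.41], "dr": [0, 0, 0]}]'

```text
t: 9.2
position: [0.4599, 0.2228, 0.3045]
tcp_rot: [0.997, -0.078, 0.002, -0.001]
ft_force: [0.3, -0.2, -1.3]
gripper_width: 0.0309
grasp_force: 50.0
```

```bash
python3 - <<'E'
from h import *
s=ctrl.sense(); print(s["t"],s["position"],s["joints"].round(2),s["gripper_width"],s["grasp_force"],s["ft_force"])
im=cv2.imread("pics/top0.png"); c=camera_info("top")
b=blobs(im,*ORANGE,50)[0]; print(rect(c,b,.170))
# camera hover over slot: TCP offset -0.03 in tool x
print(rel([.56,-.22,.30],-78.2))
E
```

```text
9.2 [0.45987424 0.22284038 0.30453098] [ 0.01  0.25 -0.7   1.64  0.17  1.3  -2.45] 0.030893735665301986 49.9995893239975 [ 0.34827822 -0.22088139 -1.32881549]
(array([ 570.7, -228.9]), 129.3, 35.0, -78.2)
(array([0.6725, 1.687 , 0.0163]), array([ 0.0002, -0.0001, -0.0578]), np.float64(-99.0))
```

Emit:
move_arm --moves '[{"slide": [0.03, 0.1, -0.05], "dr": [0, 0, 0]}, {"slide": [0.07, 0.25, -0.1], "dr": [0, 0, 0]}, {"slide": [0.11, 0.4, -0.1], "dr": [0, 0, 0]}, {"slide": [0.153, 0.55, -0.1], "dr": [0, 0, 0]}, {"slide": [0.195, 0.7, -0.1], "dr": [0, 0, 0]}]'

```text
t: 9.62
position: [0.4797, 0.04, 0.3265]
tcp_rot: [0.997, -0.078, 0.001, -0.0]
ft_force: [1.4, 0.4, -1.7]
gripper_width: 0.031
grasp_force: 50.0
```

Emit:
move_arm --moves '[{"slide": [0.042, 0.15, 0], "dr": [0, 0, -0.011]}, {"slide": [0.083, 0.3, 0], "dr": [0, 0, -0.022]}, {"slide": [0.125, 0.45, 0], "dr": [0, 0, -0.034]}, {"slide": [0.167, 0.6, 0], "dr": [0, 0, -0.046]}, {"slide": [0.208, 0.75, 0], "dr": [0, 0, -0.0578]}]'

```text
t: 10.03
position: [0.5016, -0.1535, 0.3264]
tcp_rot: [0.994, 0.105, 0.0, 0.0]
ft_force: [0.8, 0.9, -1.0]
gripper_width: 0.0308
grasp_force: 50.0
```

```bash
python3 - <<'E'
from h import *
s=ctrl.sense(); print(s["t"],s["position"],s["joints"].round(2),s["gripper_width"],s["grasp_force"],s["ft_force"])
print(rel([.513,-.241,.33],-78.2))
E
```

```text
10.0333 [ 0.50160259 -0.15346041  0.32636174] [ 0.6   0.24 -0.51  1.58  0.12  1.35 -1.28] 0.03082419359115859 50.00013470649719 [ 0.76205971  0.88804605 -1.03301146]
(array([-0.0284,  0.352 , -0.0145]), array([-0.    , -0.    ,  0.0006]), np.float64(-77.97))
```

Emit:
move_arm --moves '[{"slide": [-0.01, 0.13, 0], "dr": [0, 0, 0]}, {"slide": [-0.02, 0.26, 0], "dr": [0, 0, 0]}, {"slide": [-0.025, 0.345, 0], "dr": [0, 0, 0]}, {"slide": [-0.025, 0.345, 0], "dr": [0, 0, 0]}, {"slide": [-0.025, 0.345, 0], "dr": [0, 0, 0]}]'

```text
t: 10.45
position: [0.5131, -0.2386, 0.3255]
tcp_rot: [0.995, 0.102, -0.0, -0.0]
ft_force: [-0.6, 1.1, -1.5]
gripper_width: 0.0313
grasp_force: 50.0
```

```bash
python3 - <<'E'
from h import *
s=ctrl.sense(); print(s["t"],s["position"],s["joints"].round(2),s["gripper_width"],np.abs(s["dq"]).max())
c=camera_info("wrist"); im=snapshot("wrist"); cv2.imwrite("pics/w6.png",im)
for b in blobs(im,*ORANGE,150)[:4]: print("or",cv2.boundingRect(b),rect(c,b,.170))
for b in blobs(im,*BLUE,60)[:4]: print("blue",cv2.boundingRect(b),rect(c,b,.109))
E
```

```text
10.45 [ 0.51307341 -0.23855571  0.32546806] [ 0.68  0.31 -0.46  1.49  0.14  1.38 -1.16] 0.03128257209010632 0.03792209083018144
or (211, 109, 143, 39) (array([ 572. , -227.7]), 130.5, 34.2, -78.4)
blue (244, 260, 72, 37) (array([ 393., -262.]), 87.2, 48.7, -77.4)
blue (0, 39, 105, 34) (array([592.8,  18.6]), 106.3, 11.3, 90.0)
blue (0, 181, 52, 18) (array([443.2,  45.2]), 57.5, 10.4, -90.0)
blue (116, 203, 51, 17) (array([443. , -86.6]), 58.1, 10.2, 89.6)
```

View pics/w6.png

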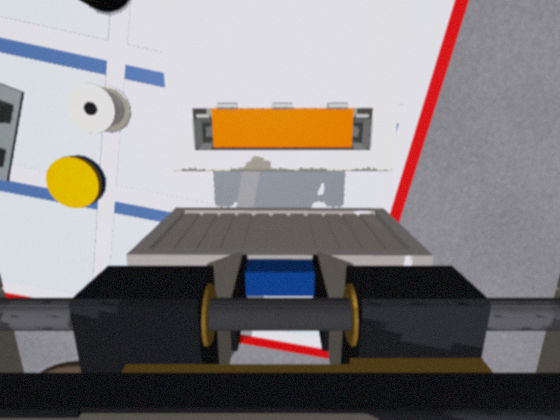

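The picture shows the flap at (282,129) between its guide ends (193..372). The cassette hangs square below the fingers, underside edge at about row 209 and top frame edge at about row 254. Measuring both edges precisely with this same camera.

```bash
python3 - <<'E'
from h import *
im=cv2.imread("pics/w6.png"); g=cv2.cvtColor(im,cv2.COLOR_BGR2GRAY).astype(int)
for a,b in ((195,230),(240,320),(330,365)):
    print("bot",a,list(zip(range(203,219),g[203:219,a:b].mean(1).round().astype(int).tolist())))
for a,b in ((150,200),(360,410)):
    print("top",a,list(zip(range(244,268),g[244:268,a:b].mean(1).round().astype(int).tolist())))
print("cols r105-155 @200..:", [(r,int(g[r,196:208].mean()),int(g[r,358:368].mean())) for r in range(102,158,2)])
print("rowscan 130:",g[126:133,186:218].mean(0).astype(int).tolist(), g[126:133,348:380].mean(0).astype(int).tolist())
print("row 230:",g[228:232,140:175].mean(0).astype(int).tolist(),g[228:232,385:420].mean(0).astype(int).tolist())
E
```

```text
bot 195 [(203, 190), (204, 193), (205, 199), (206, 196), (207, 164), (208, 120), (209, 115), (210, 145), (211, 165), (212, 161), (213, 137), (214, 112), (215, 98), (216, 94), (217, 92), (218, 92)]
bot 240 [(203, 156), (204, 157), (205, 157), (206, 152), (207, 135), (208, 113), (209, 112), (210, 136), (211, 159), (212, 163), (213, 143), (214, 118), (215, 102), (216, 96), (217, 94), (218, 93)]
bot 330 [(203, 193), (204, 194), (205, 198), (206, 200), (207, 180), (208, 141), (209, 117), (210, 135), (211, 166), (212, 177), (213, 160), (214, 129), (215, 106), (216, 96), (217, 93), (218, 92)]
top 150 [(244, 91), (245, 91), (246, 90), (247, 92), (248, 94), (249, 97), (250, 97), (251, 97), (252, 97), (253, 107), (254, 130), (255, 155), (256, 168), (257, 171), (258, 171), (259, 170), (260, 170), (261, 170), (262, 171), (263, 170), (264, 159), (265, 121), (266, 67), (267, 25)]
top 360 [(244, 92), (245, 92), (246, 92), (247, 91), (248, 93), (249, 95), (250, 97), (251, 97), (252, 96), (253, 98), (254, 112), (255, 140), (256, 164), (257, 173), (258, 175), (259, 175), (260, 175), (261, 176), (262, 
[... 481 characters left out ...]
), (152, 223, 223), (154, 223, 223), (156, 223, 223)]
rowscan 130: [223, 223, 222, 223, 223, 220, 204, 174, 136, 108, 102, 103, 102, 102, 100, 94, 76, 63, 63, 74, 92, 104, 105, 107, 108, 117, 134, 145, 146, 145, 145, 145] [143, 142, 142, 143, 137, 124, 113, 113, 109, 104, 91, 73, 63, 65, 80, 99, 105, 108, 107, 108, 108, 110, 129, 165, 196, 218, 222, 223, 222, 223, 223, 223]
row 230: [222, 222, 222, 221, 221, 222, 222, 221, 221, 218, 207, 191, 165, 138, 116, 102, 97, 97, 97, 96, 96, 97, 98, 95, 94, 90, 86, 82, 82, 80, 84, 87, 90, 91, 94] [93, 92, 87, 86, 85, 85, 88, 91, 90, 96, 97, 97, 97, 98, 98, 97, 97, 97, 101, 103, 111, 117, 128, 133, 139, 141, 139, 138, 138, 137, 139, 140, 137, 136, 139]
```

```bash
python3 - <<'E'
from h import *
s=ctrl.sense(); p=s["position"]; R=Rn.from_quat(s["tcp_rot"]); c=camera_info("wrist")
T=lambda uv,z:(R.inv().apply(cast(c,uv,z)-p)*1000).round(1)
print("slot edges tool", T([(282.5,108),(282.5,149.9),(193.3,129),(371.7,129)],.170).tolist())
u=p[2]-.067
print("cass bottom front", T([(212,207.3),(347,207.8)],u).tolist())
print("cass top front", T([(175,254.3),(385,254.9)],u+.088).tolist())
print(p, rel([0.5,0,0],-78.4))
E
```

```text
slot edges tool [[78.0, 1.8, 155.7], [40.2, 1.8, 155.7], [59.4, -80.8, 155.8], [59.3, 84.3, 155.6]]
cass bottom front [[8.5, -50.1, 67.1], [8.0, 48.0, 67.0]]
cass top front [[8.6, -52.2, -20.9], [8.2, 50.6, -21.0]]
[ 0.51335867 -0.23696413  0.32571481] (array([ 0.1411, -0.9375,  1.3038]), array([-0.    ,  0.    ,  0.0005]), np.float64(-78.21))
```

Emit:
move_arm --moves '[{"slide": [0.07, 0.004, 0], "dr": [0, 0, 0]}, {"slide": [0.15, 0.008, 0.07], "dr": [0, 0, 0]}, {"slide": [0.219, 0.012, 0.16], "dr": [0, 0, 0]}, {"slide": [0.219, 0.012, 0.25], "dr": [0, 0, 0]}, {"slide": [0.219, 0.012, 0.28], "dr": [0, 0, 0]}]'

```text
t: 10.92
position: [0.567, -0.2265, 0.2525]
tcp_rot: [0.995, 0.105, -0.002, -0.001]
ft_force: [-0.5, -0.0, -2.2]
gripper_width: 0.0313
grasp_force: 50.0
```

Emit:
move_arm --moves '[{"slide": [0, 0, 0], "dr": [0, 0, 0]}, {"slide": [0, 0, 0], "dr": [0, 0, 0]}, {"slide": [0, 0, 0], "dr": [0, 0, 0]}]'

```text
t: 11.17
position: [0.5682, -0.2292, 0.2574]
tcp_rot: [0.995, 0.103, 0.001, 0.001]
ft_force: [0.1, 0.2, -0.5]
gripper_width: 0.0308
grasp_force: 50.0
```

```bash
python3 - <<'E'
from h import *
s=ctrl.sense(); print(s["t"],s["position"],s["ft_force"],s["joints"].round(2))
print(rel([.5676,-.2287,.25],-78.4))
E
```

```text
11.1667 [ 0.5681871  -0.22923765  0.25738686] [ 0.11192359  0.16195165 -0.48854141] [ 0.61  0.42 -0.46  1.5   0.19  1.27 -1.24]
(array([-0.0019, -0.0026,  0.0295]), array([-0.    , -0.    ,  0.0005]), np.float64(-78.21))
```

Emit:
move_arm --moves '[{"slide": [-0.002, -0.002, 0.02], "dr": [0, 0, 0]}, {"slide": [-0.002, -0.002, 0.04], "dr": [0, 0, 0]}, {"slide": [-0.002, -0.002, 0.06], "dr": [0, 0, 0]}, {"slide": [-0.002, -0.002, 0.075], "dr": [0, 0, 0]}]'

```text
t: 11.5
position: [0.5669, -0.2291, 0.2362]
tcp_rot: [0.995, 0.102, -0.0, 0.0]
ft_force: [-0.2, 0.5, -1.3]
gripper_width: 0.0312
grasp_force: 50.0
```

Emit:
move_arm --moves '[{"slide": [0, 0, 0.01], "dr": [0, 0, 0]}, {"slide": [0, 0, 0.02], "dr": [0, 0, 0]}, {"slide": [0, 0, 0.03], "dr": [0, 0, 0]}, {"slide": [0, 0, 0.04], "dr": [0, 0, 0]}]'

```text
t: 11.83
position: [0.5676, -0.2289, 0.227]
tcp_rot: [0.995, 0.103, 0.001, 0.0]
ft_force: [1.1, 0.6, 4.5]
gripper_width: 0.0314
grasp_force: 50.0
```

Emit:
move_arm --moves '[{"slide": [0, 0, 0.01], "dr": [0, 0, 0]}, {"slide": [0, 0, 0.02], "dr": [0, 0, 0]}, {"slide": [0, 0, 0.03], "dr": [0, 0, 0]}, {"slide": [0, 0, 0.04], "dr": [0, 0, 0]}]'

```text
t: 12.17
position: [0.5669, -0.2291, 0.2163]
tcp_rot: [0.995, 0.103, -0.0, 0.0]
ft_force: [-1.1, -0.3, 3.4]
gripper_width: 0.0313
grasp_force: 50.0
```

Emit:
move_arm --moves '[{"slide": [0, 0, 0.015], "dr": [0, 0, 0]}, {"slide": [0, 0, 0.03], "dr": [0, 0, 0]}, {"slide": [0, 0, 0.05], "dr": [0, 0, 0]}, {"slide": [0, 0, 0.07], "dr": [0, 0, 0]}, {"slide": [0, 0, 0.09], "dr": [0, 0, 0]}]'

```text
t: 12.58
position: [0.5671, -0.2291, 0.1936]
tcp_rot: [0.995, 0.103, -0.0, 0.0]
ft_force: [-2.9, -0.9, 4.4]
gripper_width: 0.0315
grasp_force: 50.0
```

Emit:
move_arm --moves '[{"slide": [0, 0, 0.02], "dr": [0, 0, 0]}, {"slide": [0, 0, 0.04], "dr": [0, 0, 0]}, {"slide": [0, 0, 0.06], "dr": [0, 0, 0]}, {"slide": [0, 0, 0.08], "dr": [0, 0, 0]}, {"slide": [0, 0, 0.1], "dr": [0, 0, 0]}]'

```text
t: 13.0
position: [0.5669, -0.229, 0.1685]
tcp_rot: [0.995, 0.103, -0.0, -0.0]
ft_force: [-3.0, -1.4, 2.6]
gripper_width: 0.0311
grasp_force: 50.0
```

Emit:
move_arm --moves '[{"slide": [0, 0, 0.02], "dr": [0, 0, 0]}, {"slide": [0, 0, 0.04], "dr": [0, 0, 0]}, {"slide": [0, 0, 0.06], "dr": [0, 0, 0]}, {"slide": [0, 0, 0.08], "dr": [0, 0, 0]}, {"slide": [0, 0, 0.1], "dr": [0, 0, 0]}]'

```text
t: 13.42
position: [0.5671, -0.2289, 0.1436]
tcp_rot: [0.995, 0.103, -0.0, -0.0]
ft_force: [-3.0, -1.1, 2.5]
gripper_width: 0.0315
grasp_force: 50.0
```

Emit:
move_arm --moves '[{"slide": [0, 0, 0.015], "dr": [0, 0, 0]}, {"slide": [0, 0, 0.03], "dr": [0, 0, 0]}, {"slide": [0, 0, 0.045], "dr": [0, 0, 0]}, {"slide": [0, 0, 0.06], "dr": [0, 0, 0]}, {"slide": [0, 0, 0.07], "dr": [0, 0, 0]}]'

```text
t: 13.83
position: [0.5671, -0.229, 0.1262]
tcp_rot: [0.995, 0.103, -0.0, -0.0]
ft_force: [-2.8, -0.6, 1.1]
gripper_width: 0.0312
grasp_force: 50.0
```

Emit:
move_arm --moves '[{"slide": [0, 0, 0.01], "dr": [0, 0, 0]}, {"slide": [0, 0, 0.02], "dr": [0, 0, 0]}, {"slide": [0, 0, 0.03], "dr": [0, 0, 0]}, {"slide": [0, 0, 0.04], "dr": [0, 0, 0]}]'

```text
t: 14.17
position: [0.5676, -0.2289, 0.117]
tcp_rot: [0.995, 0.103, 0.0, 0.0]
ft_force: [-4.0, 0.4, 9.0]
gripper_width: 0.031
grasp_force: 51.9
```

Emit:
move_arm --moves '[{"slide": [0, 0, 0.008], "dr": [0, 0, 0]}, {"slide": [0, 0, 0.016], "dr": [0, 0, 0]}, {"slide": [0, 0, 0.024], "dr": [0, 0, 0]}]'

```text
t: 14.42
position: [0.568, -0.2288, 0.1115]
tcp_rot: [0.995, 0.103, 0.001, 0.0]
ft_force: [-4.0, 0.1, 11.2]
gripper_width: 0.0316
grasp_force: 51.8
```

Emit:
move_arm --moves '[{"slide": [0, 0, 0.005], "dr": [0, 0, 0]}, {"slide": [0, 0, 0.01], "dr": [0, 0, 0]}, {"slide": [0, 0, 0.015], "dr": [0, 0, 0]}]'

```text
t: 14.67
position: [0.5678, -0.2289, 0.1078]
tcp_rot: [0.995, 0.103, 0.001, 0.0]
ft_force: [-4.1, -0.1, 9.3]
gripper_width: 0.0311
grasp_force: 51.4
```

```bash
python3 - <<'E'
from h import *
s=ctrl.sense(); print(s["t"],s["position"],s["ft_force"],s["ft_torque"],Rn.from_quat(s["tcp_rot"]).apply([0,0,1]).round(4))
p=s["position"];c=camera_info("wrist"); im=snapshot("wrist"); cv2.imwrite("pics/w7.png",im)
E
```

```text
14.6667 [ 0.56784259 -0.22887444  0.10775929] [-4.07020424 -0.06816107  9.27429358] [0.03442428 0.95857862 0.03820749] [ 1.5e-03 -4.0e-04 -1.0e+00]
```

View pics/w7.png

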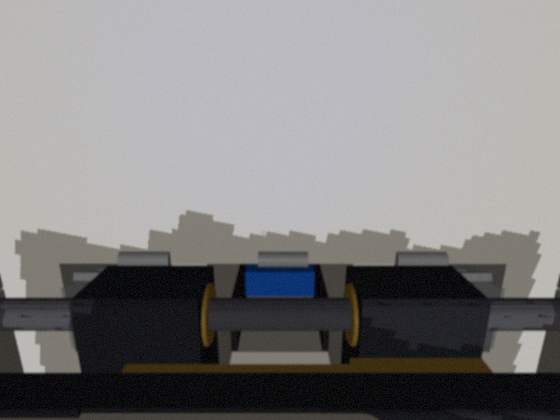

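The cassette is well inside the slot. The tab is unchanged between the fingers (244–316, rows 265–297), so it hasn't slipped. Pressing on gently.

Emit:
move_arm --moves '[{"slide": [0, 0, 0.005], "dr": [0, 0, 0]}, {"slide": [0, 0, 0.01], "dr": [0, 0, 0]}, {"slide": [0, 0, 0.015], "dr": [0, 0, 0]}, {"slide": [0, 0, 0.02], "dr": [0, 0, 0]}]'

```text
t: 15.05
position: [0.568, -0.2289, 0.103]
tcp_rot: [0.995, 0.103, 0.001, 0.0]
ft_force: [-4.5, 0.7, 10.8]
gripper_width: 0.0313
grasp_force: 51.4
```

Emit:
move_arm --moves '[{"slide": [0, 0, 0.005], "dr": [0, 0, 0]}, {"slide": [0, 0, 0.01], "dr": [0, 0, 0]}, {"slide": [0, 0, 0.015], "dr": [0, 0, 0]}]'

```text
t: 15.3
position: [0.5681, -0.2289, 0.0994]
tcp_rot: [0.995, 0.103, 0.001, 0.0]
ft_force: [-4.7, -0.4, 12.2]
gripper_width: 0.0306
grasp_force: 51.4
```

Emit:
move_arm --moves '[{"slide": [0, 0, 0.004], "dr": [0, 0, 0]}, {"slide": [0, 0, 0.008], "dr": [0, 0, 0]}]'

```text
t: 15.47
position: [0.5682, -0.2288, 0.0975]
tcp_rot: [0.995, 0.103, 0.001, 0.0]
ft_force: [-4.1, 0.5, 13.3]
gripper_width: 0.0315
grasp_force: 51.4
```

Emit:
move_arm --moves '[{"slide": [0, 0, 0.004], "dr": [0, 0, 0]}, {"slide": [0, 0, 0.008], "dr": [0, 0, 0]}]'

```text
t: 15.63
position: [0.5683, -0.2288, 0.0956]
tcp_rot: [0.995, 0.103, 0.001, 0.0]
ft_force: [-4.9, 1.0, 13.1]
gripper_width: 0.0311
grasp_force: 51.4
```

Emit:
move_arm --moves '[{"slide": [0, 0, 0.003], "dr": [0, 0, 0]}, {"slide": [0, 0, 0.006], "dr": [0, 0, 0]}]'

```text
t: 15.8
position: [0.5681, -0.2288, 0.0939]
tcp_rot: [0.995, 0.103, 0.001, 0.0]
ft_force: [-3.9, 0.6, 11.2]
gripper_width: 0.0309
grasp_force: 51.4
```

Emit:
move_arm --moves '[{"slide": [0, 0, 0.003], "dr": [0, 0, 0]}, {"slide": [0, 0, 0.003], "dr": [0, 0, 0]}]'

```text
t: 15.97
position: [0.5682, -0.2289, 0.0935]
tcp_rot: [0.995, 0.103, 0.001, 0.0]
ft_force: [-5.5, 1.4, 15.7]
gripper_width: 0.0312
grasp_force: 51.6
```

Emit:
move_arm --moves '[{"slide": [0, 0, 0.003], "dr": [0, 0, 0]}, {"slide": [0, 0, 0.003], "dr": [0, 0, 0]}]'

```text
t: 16.13
position: [0.5686, -0.2288, 0.0934]
tcp_rot: [0.995, 0.103, 0.001, 0.001]
ft_force: [-6.1, 1.4, 20.9]
gripper_width: 0.0312
grasp_force: 51.8
```

Position stalls at 0.0934 while the force climbs, after a dip of about 2 N: the catch snapped, then the solid stop. I'll ease off and check that the catches hold.

Emit:
move_arm --moves '[{"slide": [0, 0, -0.004], "dr": [0, 0, 0]}, {"slide": [0, 0, -0.008], "dr": [0, 0, 0]}, {"slide": [0, 0, -0.008], "dr": [0, 0, 0]}]'

```text
t: 16.38
position: [0.5672, -0.229, 0.0939]
tcp_rot: [0.995, 0.103, 0.0, 0.0]
ft_force: [-5.0, 0.0, 8.3]
gripper_width: 0.0313
grasp_force: 51.8
```

Emit:
move_arm --moves '[{"slide": [0, 0, -0.004], "dr": [0, 0, 0]}, {"slide": [0, 0, -0.004], "dr": [0, 0, 0]}]'

```text
t: 16.55
position: [0.5669, -0.229, 0.0946]
tcp_rot: [0.995, 0.103, -0.0, 0.0]
ft_force: [-5.3, 0.3, 7.7]
gripper_width: 0.0314
grasp_force: 52.1
```

Emit:
move_arm --moves '[{"slide": [0, 0, -0.003], "dr": [0, 0, 0]}, {"slide": [0, 0, -0.003], "dr": [0, 0, 0]}, {"slide": [0, 0, -0.003], "dr": [0, 0, 0]}]'

```text
t: 16.8
position: [0.5669, -0.229, 0.0952]
tcp_rot: [0.995, 0.103, -0.0, 0.0]
ft_force: [-5.6, 0.3, 7.0]
gripper_width: 0.0314
grasp_force: 52.2
```

Emit:
move_arm --moves '[{"slide": [0, 0, -0.003], "dr": [0, 0, 0]}, {"slide": [0, 0, -0.003], "dr": [0, 0, 0]}, {"slide": [0, 0, -0.003], "dr": [0, 0, 0]}]'

```text
t: 17.05
position: [0.5668, -0.229, 0.0955]
tcp_rot: [0.995, 0.103, -0.0, 0.0]
ft_force: [-4.1, -0.4, 2.1]
gripper_width: 0.031
grasp_force: 51.9
```

Emit:
move_arm --moves '[{"slide": [0, 0, -0.003], "dr": [0, 0, 0]}, {"slide": [0, 0, -0.003], "dr": [0, 0, 0]}, {"slide": [0, 0, -0.003], "dr": [0, 0, 0]}]'

```text
t: 17.3
position: [0.5667, -0.229, 0.0957]
tcp_rot: [0.995, 0.103, -0.001, -0.0]
ft_force: [-1.4, -1.6, -7.5]
gripper_width: 0.0313
grasp_force: 52.0
```

The pull reached 7.5 N with no movement, so the catches hold. Relaxing, releasing and withdrawing straight up.

Emit:
move_arm --moves '[{"slide": [0, 0, 0.003], "dr": [0, 0, 0]}, {"slide": [0, 0, 0.003], "dr": [0, 0, 0]}]'

```text
t: 17.47
position: [0.5668, -0.229, 0.0956]
tcp_rot: [0.995, 0.103, -0.0, 0.0]
ft_force: [-3.9, -1.6, -1.8]
gripper_width: 0.0312
grasp_force: 52.0
```

Emit:
move_arm --moves '[{"slide": [0, 0, 0], "dr": [0, 0, 0]}, {"slide": [0, 0, 0], "dr": [0, 0, 0]}, {"slide": [0, 0, 0], "dr": [0, 0, 0]}, {"slide": [0, 0, 0], "dr": [0, 0, 0]}, {"slide": [0, 0, 0], "dr": [0, 0, 0]}]' --claw 120

```text
t: 17.88
position: [0.5675, -0.2288, 0.0959]
tcp_rot: [0.995, 0.103, 0.0, 0.0]
ft_force: [-3.7, -0.3, 1.4]
gripper_width: 0.0483
grasp_force: 1.6
```

Emit:
move_arm --moves '[{"slide": [0, 0, -0.02], "dr": [0, 0, 0]}, {"slide": [0, 0, -0.06], "dr": [0, 0, 0]}, {"slide": [0, 0, -0.1], "dr": [0, 0, 0]}, {"slide": [0, 0, -0.15], "dr": [0, 0, 0]}, {"slide": [0, 0, -0.2], "dr": [0, 0, 0]}]'

```text
t: 18.3
position: [0.568, -0.2291, 0.1475]
tcp_rot: [0.995, 0.103, 0.001, 0.0]
ft_force: [0.0, -0.5, -1.0]
gripper_width: 0.0488
grasp_force: 0.0
```

Emit:
move_arm --moves '[{"slide": [0, 0, -0.07], "dr": [0, 0, 0]}, {"slide": [0, 0, -0.15], "dr": [0, 0, 0]}, {"slide": [0, 0, -0.25], "dr": [0, 0, 0]}, {"slide": [0, 0, -0.37], "dr": [0, 0, 0]}, {"slide": [0, 0, -0.5], "dr": [0, 0, 0]}]'

```text
t: 18.72
position: [0.5682, -0.2283, 0.2735]
tcp_rot: [0.995, 0.103, 0.002, 0.0]
ft_force: [-0.1, -0.5, 0.7]
gripper_width: 0.0484
grasp_force: 0.0
```

Emit:
move_arm --moves '[{"slide": [-0.1, 0, -0.1], "dr": [0, 0, 0]}, {"slide": [-0.22, 0, -0.15], "dr": [0, 0, 0]}, {"slide": [-0.3, 0, -0.18], "dr": [0, 0, 0]}, {"slide": [-0.3, 0, -0.18], "dr": [0, 0, 0]}, {"slide": [-0.3, 0, -0.18], "dr": [0, 0, 0]}]'

```text
t: 19.13
position: [0.4947, -0.2445, 0.3183]
tcp_rot: [0.995, 0.102, 0.002, 0.001]
ft_force: [1.1, -0.2, 0.1]
gripper_width: 0.0486
grasp_force: 0.0
```

```bash
python3 - <<'E'
from h import *
s=ctrl.sense(); print(s["t"],s["position"],s["ft_force"],s["gripper_width"],np.abs(s["dq"]).max())
c=camera_info("wrist"); im=snapshot("wrist"); cv2.imwrite("pics/w8.png",im)
for b in blobs(im,*ORANGE,100)[:4]: print("wrist or",cv2.boundingRect(b),rect(c,b,.170),cv2.contourArea(b))
for b in blobs(im,*BLUE,60)[:5]: print("blue",cv2.boundingRect(b))
for n in("top","scene"):
    im=snapshot(n);c=camera_info(n); cv2.imwrite(f"pics/{n}9.png",im)
    for b in blobs(im,*ORANGE,50): print(n,"or",cv2.boundingRect(b),rect(c,b,.170))
    d=cv2.absdiff(im,cv2.imread(f"pics/{n}0.png")).max(2); m=cv2.morphologyEx((d>40).astype(np.uint8),cv2.MORPH_OPEN,np.ones((3,3)))
    k=cv2.connectedComponentsWithStats(m)[2]; print([r.tolist() for r in k[1:] if r[4]>25])
    h=cv2.cvtColor(im,cv2.COLOR_BGR2HSV)
E
```

```text
19.1333 [ 0.49469502 -0.24454705  0.31827057] [ 1.13820652 -0.21642697  0.09049081] 0.04857312819175178 0.043147413950856445
wrist or (206, 87, 147, 41) (array([ 572. , -227.7]), 129.8, 34.2, -78.3) 5713.0
blue (0, 24, 98, 33)
blue (109, 193, 119, 31)
blue (246, 220, 114, 30)
blue (120, 51, 37, 19)
blue (0, 171, 45, 18)
top or (385, 182, 52, 24) (array([ 570.7, -229. ]), 129.1, 34.7, -78.3)
[[371, 142, 189, 224, 21799], [208, 240, 33, 9, 168], [243, 245, 21, 7, 107], [377, 280, 16, 44, 359], [543, 334, 11, 8, 66], [549, 344, 11, 14, 72], [451, 373, 89, 47, 2283], [447, 375, 7, 8, 34], [392, 390, 52, 30, 830]]
scene or (142, 263, 56, 54) (array([ 573.4, -229. ]), 131.0, 32.6, -78.5)
[[15, 1, 49, 24, 575], [83, 0, 31, 33, 285], [0, 15, 44, 48, 1351], [124, 39, 15, 6, 66], [143, 51, 11, 49, 211], [48, 97, 54, 67, 2159], [120, 138, 16, 19, 199], [271, 158, 52, 32, 429], [57, 163, 103, 142, 5446], [290, 163, 12, 10, 82], [42, 168, 38, 35, 619], [0, 203, 53, 70, 1503], [114, 318, 11, 13, 76]]
```

Flap is shut: 130 × 34 mm, flat on the top, same place as at the start in all three views. In the rack only the fresh slot has changed. Handing in.

```bash
python3 -c "
from rig import ctrl; print(ctrl.job_done())"
```

```text
the job is handed in; nothing more can be done
None
```

I fitted the fresh filter, and it held against a 7.5 N upward pull. The push peaked at about 21 N (limit 35), the flap is shut above it, nothing else moved, and I handed the job in at about 19 s; no verdict came back.

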